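# Stack rinsed tray slats crosswise on a sloping drying stand

## Robot

A 6-joint arm with a two-finger parallel gripper is mounted at the origin on the work surface. World frame = base frame: x ahead of the robot, y to its left, z up, the work surface at z = 0. Lengths are in m, angles in rad, forces in N, time in s.
With the tool pointing down it reaches from about 0.325 to 0.875 m from the base axis. Payload 4.4 kg.
Tool frame: the origin (TCP) lies midway between the tips of the shut fingers; the grasp point (between the pads) lies bot.grasp_offset behind it (bot.grasp_offset is the distance from the TCP to the grasp point, in m); z points along the fingers, y is the line along which they close (so a half turn about z gives the same grasp; the last joint's range is limited). The gripper opens to 85 mm and grips with 20 to 120 N. Pads are 22 mm wide; open, the fingers measure 114 mm over their backs; the gripper's body (76 mm by 85 mm) begins 54 mm behind the grasp point. The pads swing forward as they close: fully open they stand 13 mm farther back than shut.
Start: joints at [0.974, 0.207, 1.542, -0, 1.393, -0.15], TCP at [0.248, 0.519, 0.231] pointing down, gripper open.
Joint ranges: [-2.73, 2.73], [-0.86, 2.22], [0.23, 2.46], [-1.11, 4.25], [0.08, 2.63], [-2.82, 2.82]. Speed limits (rad/s): [2.79, 2.79, 3.14, 3.14, 3.14, 3.14].

## Interface

Orientations are given as a unit quaternion [w, x, y, z].
In Python, from plant import readout, grab_frame, camera_params, job, models, bot gives the robot as it stands.
- The arm moves only by the shell command python3 -m crank 'ROWS' [FORCE]. ROWS is JSON, a list of rows, each a list of 5 numbers: the closure, from -1 (fully open) to 1 (shut), then the shift along the tool's x, y, z in mm, then the turn about the tool's z in rad. A call has 1 to 12 rows; each row shifts and turns the commanded pose from where the row before left it, along the tool's axes as they then stand; what a row does not reach is not made up. A row lasts 1/12 s, in which the tool goes at most 41.7 mm and 7.16 degrees, less where a joint would pass 70% of its speed; a pose out of reach is approached as far as the arm can. A call is refused whole if a number of a shift passes 41.7 or a number of a turn 0.125, either way. A call with a gripper value outside its range is refused whole. The fingers move at their own pace and stop on an object; FORCE is the grip in N (left out, the last holds). Time passes only in rows, so rows that do not move let the fingers close. It gives the time, the measured TCP pose, the force, the opening and the grip force at its end, in the units of the state.
- readout.sense(): the state, without advancing time (a new reading comes with each control period).
- grab_frame(name): name is "side" or "top" or "wrist"; returns the picture (384x512x3 uint8, blue, green, red); there is no depth.
- camera_params(name): a dict with "fovy" (degrees; the focal length in pixels is half the picture's height over the tangent of half this angle, whatever the lens; pixels are square), "cx", "cy" (the principal point, pixels), "R" (3x3) and "t" (3): a world point X has camera coordinates R X + t. Camera axes: x right, y down, z forward; pixel columns grow to the right and rows downward; lengths in m; the calibration is good to about 2 mm. A picture is of the moment at which its call begins: read the wrist's pose just before it. camera_params takes no time and is no camera call; for the wrist camera it gives the pose at the moment of the call.
- job.sign_off(): hands the job in; it is judged then, once.
Trained networks look in the newest picture that a camera, given by its name, has taken for a name from the list of things; names that differ only in an ending like _2 or _b are one class to them, and where a whole thing is asked for, a point or a joint stands for the part that bears it (a point fixed in the world has none). Each returns a list of dicts, best first, with "confidence" (0 to 1); they miss things now and then, are a little off and sometimes report something else, mostly with a low value. They report only what shows in the picture. A call takes as long as a camera call. They do not tell look-alikes from the thing itself.
- models.cut_out(camera, query): "mask" (384x512 bool, what is visible of it) and "extent" ([left, top, right, bottom] in pixels, round what is visible of it).
The state is a dict: "clock": time; "qpos": joint angles; "joint_vel": joint speeds; "tau": joint torques, N m; "tool_pos": TCP position; "orientation": TCP orientation; "force": force on the tool from outside, world axes, zero at the start; "wrist_torque": the same for the moment, N m; "gripper_width": finger opening in m; "grasp_force": force on a finger pad.
Only numpy, scipy, OpenCV 4.12 (cv2) and the standard library are available. Lean on these libraries where they do the work, as an engineer would, in place of code of your own. Each camera call takes 0.05 s, during which the arm holds its last target. There are 200 camera calls.

## Task

Stack the two rinsed bamboo tray slats on the sloping drying stand so that air gets between them: first lay the short pale slat centred across the two rails, resting against both black pegs, then lay the long dark slat down the middle of the slope, across the stand's fixed lower bar and the short slat, with its lower end against the front lip. Do not drop them: bring each one flush onto its sloping support before you let go of it. Leave everything else on the counter where it stands.

Things in the scene. Friction and masses are not known exactly. Their poses are not given: they have to be found in the camera images.
- deck: Sloping top of the fixed brown wooden drying stand. Origin midway between its two rails, level with their top faces, 105 mm above the counter. x uphill (30 degrees, towards the left as the robot sees it), y across, z square to the slope. Rails: x -130 to 130 mm, 12 wide, 16 thick, centred at y -55 and 55, open between; top faces z = 0.
- pegs (a point): Midway between two black pegs, one on each rail, 9 mm high, deck x 34 to 42 mm. This point is level with the rail tops at the pegs' uphill faces (deck x 42, y 0, z 0). The short slat's lower long side rests against those faces: its centre ends at deck x 55, y 0, z 7.
- bar (a point): Middle of the top face of the fixed lower bar, which lies across the rails like a slat: 26 mm wide (deck x -98 to -72), 140 mm long, 14 mm thick; this point is at deck x -85, y 0, z 14.
- lip (a point): Top middle of the uphill face of the front lip at the stand's low end (deck x -122 mm, y 0, z 26). The lip is 140 mm wide, 8 mm thick (deck x -130 to -122). The long slat's lower end rests against this face: its centre ends at deck x -12, y 0, z 21.
- short_slat: Loose pale bamboo slat, a plain bar 160 x 26 x 14 mm, about 40 g, lying flat on the counter left or right of the stand. Origin at the bar's centre (7 mm above what it lies on); x along its length, y across its width, z through its thickness. Either end or face may be used.
- long_slat: Loose dark bamboo slat, a plain bar 220 x 26 x 14 mm, about 60 g, lying flat on the counter on the other side of the stand. Origin at the bar's centre; x along its length, y across its width, z through its thickness. Either end or face may be used.
- gourd: Orange ceramic mate gourd, round, 82 mm across, 92 mm tall, loose; origin under its centre. Leave alone.
- bombilla: Steel drinking straw with a flat slotted end, 200 mm long, 8 mm high, lying loose; origin under its middle, x along it towards the slotted end. Leave alone.
There are look-alikes about, which are no part of the job. Leave any red look-alike of the short_slat alone. Leave any turquoise look-alike of the long_slat alone.

How it is judged:
On the way, in this order (a step that is already met when the one before it is completed fails the run):
1. the short slat, still touched by the fingers, is flush (within 0.14 rad and 6 mm) on both rails, uphill of the pegs (contact force between the fingers and short_slat above 0.5 N and x of short_slat in the frame of deck between 0.046 and 0.075 m and y of short_slat in the frame of deck between -0.03 and 0.03 m and z of short_slat in the frame of deck between 0.001 and 0.013 m and angle between the z axis of short_slat and the z axis of deck, either way round below 0.14 rad and angle between the x axis of short_slat and the y axis of deck, either way round below 0.2 rad), for 0.1 s.
2. with the short slat in its place, the long slat, still touched by the fingers, is flush (within 0.14 rad and 7 mm) on the lower bar and the short slat (contact force between the fingers and long_slat above 0.5 N and x of long_slat in the frame of deck between -0.022 and 0.015 m and y of long_slat in the frame of deck between -0.03 and 0.03 m and z of long_slat in the frame of deck between 0.014 and 0.028 m and angle between the z axis of long_slat and the z axis of deck, either way round below 0.14 rad and angle between the x axis of long_slat and the x axis of deck, either way round below 0.2 rad and x of short_slat in the frame of deck between 0.05 and 0.063 m and y of short_slat in the frame of deck between -0.018 and 0.018 m and z of short_slat in the frame of deck between 0.003 and 0.011 m and angle between the z axis of short_slat and the z axis of deck, either way round below 0.07 rad and angle between the x axis of short_slat and the y axis of deck, either way round below 0.09 rad), for 0.1 s.
At the end, for the whole second after the job is handed in: In deck axes (mm): short slat centre x 50-63, |y| < 18, z 3-11, flush within 0.07 rad, square across within 0.09 rad; long slat centre x -17 to -3, |y| < 16, z 17-26, flush within 0.07 rad, straight down the slope within 0.10 rad; both released and under 20 mm/s (x of short_slat in the frame of deck between 0.05 and 0.063 m and y of short_slat in the frame of deck between -0.018 and 0.018 m and z of short_slat in the frame of deck between 0.003 and 0.011 m and angle between the z axis of each of short_slat, long_slat and the z axis of deck, either way round below 0.07 rad and angle between the x axis of short_slat and the y axis of deck, either way round below 0.09 rad and x of long_slat in the frame of deck between -0.017 and -0.003 m and y of long_slat in the frame of deck between -0.016 and 0.016 m and z of long_slat in the frame of deck between 0.017 and 0.026 m and angle between the x axis of long_slat and the x axis of deck, either way round below 0.1 rad and linear speed of each of short_slat, long_slat below 0.02 m/s and contact force between the fingers and short_slat below 0.1 N and contact force between the fingers and long_slat below 0.1 N); the robot touches nothing.
It fails at once if the orange gourd is moved more than 30 mm (distance of gourd from where it was at the start of the episode above 0.03 m).
It fails at once if the bombilla is moved more than 30 mm (distance of bombilla from where it was at the start of the episode above 0.03 m).
It also fails if it takes over 64 s, if anything falls off the work surface, if the arm or the gripper's body presses on something with over 40 N, if the wrist force passes 120 N, or if a joint passes its speed limit or range.

## Working session

There is one attempt and no reset: what is moved stays moved. The work goes in short steps, Python scripts to look and compute and a shell command to move; the robot and the scene stay as the last step left them, time stands still between calls to the robot, and variables do not carry over. Pictures are saved under pics/ and viewed, at most 10 in all, crops included, and the job is handed in when it is done.

```bash
mkdir -p pics; ls; python3 - <<'E'
from plant import readout, grab_frame, camera_params, models, bot
import cv2,numpy as np
print(readout.sense(), bot.grasp_offset)
for c in ("side","top"):
    im=grab_frame(c); cv2.imwrite(f"pics/{c}0.png",im)
    p=camera_params(c); print(c,p)
    for q in ("short_slat","long_slat","deck","gourd","bombilla"):
        for d in models.cut_out(c,q)[:3]: print(c,q,round(d["confidence"],2),d["extent"])
E
```

```text
pics
{'clock': 0.0, 'qpos': array([ 9.73520605e-01,  2.07449138e-01,  1.54298126e+00,  5.14155508e-06,
        1.39351291e+00, -1.50531569e-01]), 'joint_vel': array([-0.00104795, -0.00019437,  0.00038389, -0.00174411,  0.00046807,
        0.00060818]), 'tau': array([-2.00080154e-03, -3.83028173e+01, -2.91599143e+01, -3.97811073e-04,
        1.04921067e-02, -1.04681098e-05]), 'tool_pos': array([0.24800312, 0.51790951, 0.23009629]), 'orientation': array([-4.31644643e-04,  2.21519469e-01,  9.75155241e-01, -1.09319488e-03]), 'force': array([ 0.44381512, -0.21277772, -0.21127671]), 'wrist_torque': array([ 0.04856922, -0.01800011,  0.03821586]), 'grasp_force': 0.0, 'gripper_width': 0.08581574918930635} 0.0187
side {'fovy': 50.85068545879426, 'cx': 252.76411237278967, 'cy': 188.2714595660281, 'R': array([[ 0.98308408, -0.18253942, -0.01500178],
       [-0.12378075, -0.60179013, -0.78900378],
       [ 0.13499636,  0.77751399, -0.61420516]]), 't': array([-0.51348505,  0.109763  ,  1.02587338])}
side short_slat 0.81 [293.3, 302.5, 335.2, 381.6]
side short_slat 0.64 [221.3, 276.3, 300.1, 301.9]
side long_slat 0.94 [187.2, 136.6, 242.1, 156.0]
side long_slat 0.93 [143.1, 168.5, 206.1, 195.6]
side gourd 0.15 [224.9, 279.1, 301.0, 300.9]
side bombilla 0.78 [326.5, 247.2, 370.5, 316.1]
top {'fovy': 50.4693811704021, 'cx': 250.4115791183513, 'cy': 192.74070084092781, 'R': array([[-0.00980691, -0.99979097, -0.01793977],
       [-0.99921195,  0.01048813, -0.03828163],
       [ 0.03846179,  0.01755021, -0.99910594]]), 't': array([-0.02491525,  0.5077545 ,  1.21550663])}
top short_slat 0.95 [353.7, 163.0, 405.4, 177.6]
top short_slat 0.6 [330.8, 174.2, 341.1, 225.6]
top long_slat 0.75 [121.7, 175.6, 147.9, 243.4]
top long_slat 0.64 [171.4, 222.5, 220.7, 288.8]
top deck 0.56 [187.8, 123.6, 284.9, 186.0]
top gourd 0.6 [135.9, 126.9, 161.9, 153.3]
top bombilla 0.57 [303.7, 135.7, 367.5, 141.4]
```

```bash
python3 - <<'E'
import cv2
a=cv2.imread("pics/top0.png");b=cv2.imread("pics/side0.png")
import numpy as np
cv2.imwrite("pics/both0.png",cv2.resize(np.vstack([a,b]),(800,1200))[:600]); 
E
```

```text
(no output)
```

View pics/top0.png

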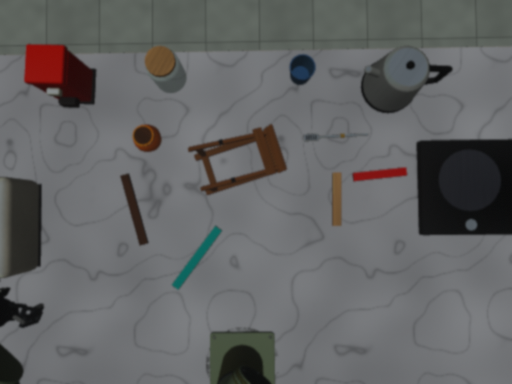

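View pics/side0.png

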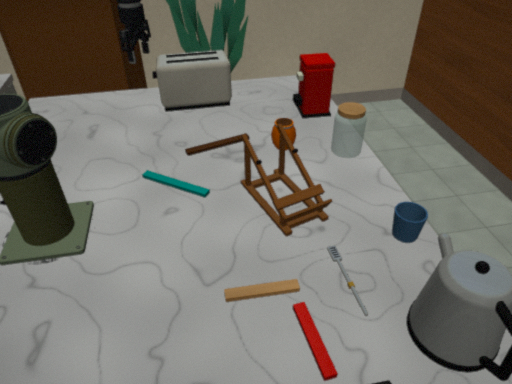

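Top view: the pale slat is at about (336,199), the dark slat at (134,209), and the stand at about (237,160) with its high end to the left. The red look-alike is at (380,174) and the turquoise one at (197,257). Next I measure the slats and zoom in on the stand.

```bash
cat > h.py <<'E'
import numpy as np, cv2
from plant import readout, grab_frame, camera_params, models
def K(p): f=192/np.tan(np.radians(p["fovy"])/2); return f
def proj(p,X):
    c=np.atleast_2d(X)@p["R"].T+p["t"]; return c[:,:2]/c[:,2:]*K(p)+[p["cx"],p["cy"]]
def ray(p,uv):
    d=np.append((np.asarray(uv,float)-[p["cx"],p["cy"]])/K(p),1); return -p["R"].T@p["t"], p["R"].T@d
def onz(p,uv,z):
    o,d=ray(p,uv); return o+d*(z-o[2])/d[2]
def tri(obs):
    A=np.zeros((3,3));b=np.zeros(3)
    for p,uv in obs:
        o,d=ray(p,uv); d/=np.linalg.norm(d); M=np.eye(3)-np.outer(d,d); A+=M; b+=M@o
    return np.linalg.solve(A,b)
E
python3 - <<'E'
from h import *
P={c:camera_params(c) for c in("side","top")}
im={c:cv2.imread(f"pics/{c}0.png") for c in P}
for c in P: grab_frame(c)
def rect(m):
    return cv2.minAreaRect(np.argwhere(m)[:,::-1].astype(np.float32))
for q,want in(("short_slat",(336,199)),("long_slat",(134,209))):
    for c in P:
        for d in models.cut_out(c,q):
            m=d["mask"]; r=rect(m); b=cv2.mean(im[c],m.astype(np.uint8))[:3]
            mom=np.argwhere(m)[:,::-1].mean(0)
            B=np.array([onz(P[c],u,.011)[:2] for u in cv2.boxPoints(r)])
            print(q,c,round(d["confidence"],2),np.round(b),"centroid",mom.round(1),"xy@11mm",onz(P[c],mom,.011)[:2].round(4),"box",(B*1000).round().tolist())
t=cv2.resize(im["top"][115:200,180:295],None,fx=6.9,fy=6.9,interpolation=3)
s=cv2.resize(im["side"][115:235,220:340],None,fx=5,fy=5,interpolation=3)
cv2.imwrite("pics/zt.png",t); cv2.imwrite("pics/zs.png",s)
E
```

```text
short_slat side 0.63 [ 72. 109. 139.] centroid [261.1 290. ] xy@11mm [ 0.4864 -0.2914] box [[408.0, -270.0], [572.0, -274.0], [566.0, -311.0], [407.0, -307.0]]
short_slat side 0.59 [108. 112. 110.] centroid [345.2 275.2] xy@11mm [ 0.6754 -0.288 ] box [[661.0, -202.0], [682.0, -193.0], [685.0, -390.0], [667.0, -396.0]]
short_slat top 0.9 [ 37.  37. 124.] centroid [380.9 173.3] xy@11mm [ 0.5616 -0.421 ] box [[569.0, -336.0], [584.0, -498.0], [554.0, -501.0], [539.0, -339.0]]
short_slat top 0.84 [ 60.  86. 110.] centroid [336.5 198.8] xy@11mm [ 0.4866 -0.2873] box [[567.0, -275.0], [567.0, -305.0], [408.0, -302.0], [409.0, -273.0]]
long_slat side 0.6 [101. 108.  21.] centroid [177.7 184.4] xy@11mm [0.3262 0.1194] box [[224.0, 174.0], [232.0, 225.0], [416.0, 79.0], [402.0, 35.0]]
long_slat side 0.57 [31. 45. 64.] centroid [212.8 145.2] xy@11mm [0.447  0.3102] box [[356.0, 309.0], [544.0, 363.0], [543.0, 313.0], [360.0, 263.0]]
long_slat top 0.62 [ 95. 101.  26.] centroid [196.5 257.1] xy@11mm [0.3164 0.1331] box [[236.0, 211.0], [414.0, 76.0], [398.0, 54.0], [220.0, 189.0]]
long_slat top 0.55 [34. 40. 51.] centroid [133.9 208.9] xy@11mm [0.4622 0.3216] box [[564.0, 366.0], [572.0, 337.0], [360.0, 277.0], [353.0, 306.0]]
```

View pics/zt.png

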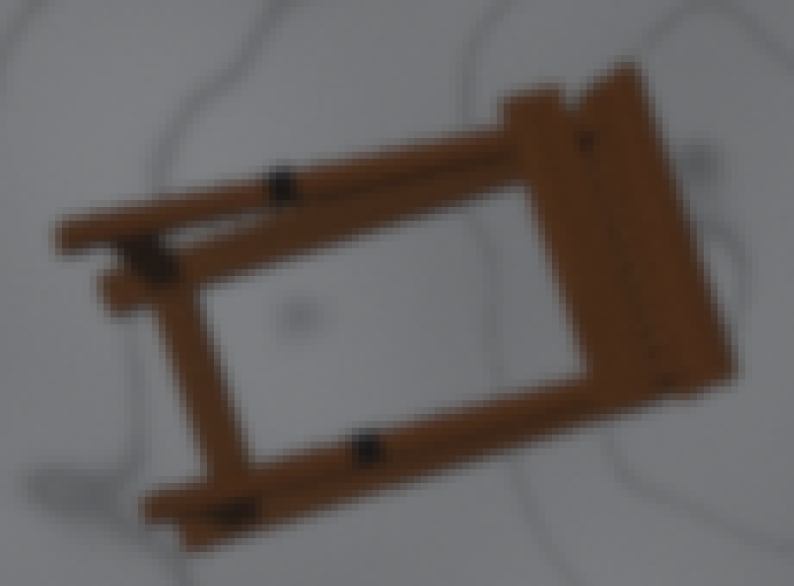

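View pics/zs.png

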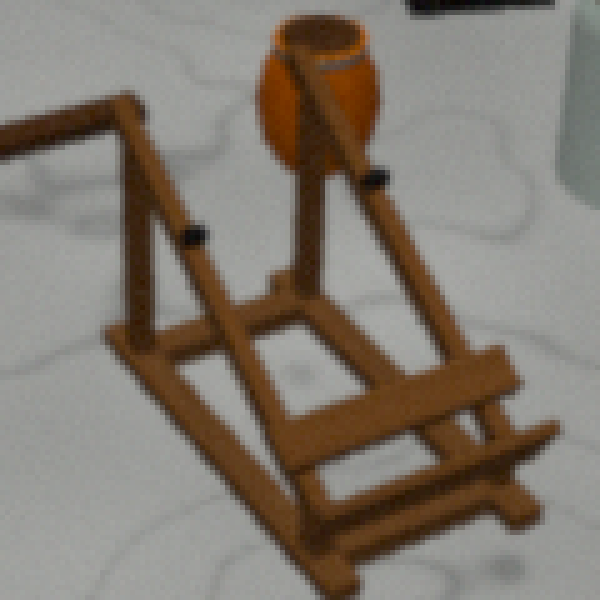

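Zooms: the pegs are at top-zoom (283,186) and (369,448), and side-zoom (375,179) and (195,236). The rail ends, bar and lip corners are clear. Fitting the deck pose from both views.

```bash
python3 - <<'E'
from h import *
from scipy.optimize import least_squares
from scipy.spatial.transform import Rotation as R
P={c:camera_params(c) for c in("side","top")}
T=lambda u:np.array(u)/6.9+[180,115]-.43; S=lambda u:np.array(u)/5+[220,115]-.4
C=[("top",(38,55,5),T((369,448))),("top",(38,-55,5),T((283,186))),("top",(130,-55,-16),T((57,236))),("top",(130,55,-16),T((145,508))),
("top",(-72,-70,14),T((500,100))),("top",(-130,-70,26),T((632,60))),("top",(-130,70,26),T((738,378))),
("side",(38,55,5),S((195,236))),("side",(38,-55,5),S((375,179))),("side",(130,55,0),S((123,96))),("side",(130,-55,0),S((292,52))),("side",(-72,-70,14),S((500,347)))]
def pose(v): 
    Rm=(R.from_euler('z',v[3])*R.from_euler('y',-v[4])).as_matrix(); return Rm,v[:3]
def res(v):
    Rm,t=pose(v); return np.concatenate([proj(P[c],Rm@(np.array(d)/1000)+t)[0]-u for c,d,u in C])
for fix in(0,1):
    f=(lambda v:res([v[0],v[1],.105,v[2],np.pi/6])) if fix else res
    r=least_squares(f,[.55,.03,1.8] if fix else [.55,.03,.105,1.8,.52],loss="soft_l1")
    print(r.x.round(4)); print(f(r.x).reshape(-1,2).round(1).tolist())
v=np.array([r.x[0],r.x[1],.105,r.x[2],np.pi/6]); np.save("deck.npy",v); Rm,t=pose(v)
for n,d in(("short",(55,0,7)),("long",(-12,0,21)),("lip",(-122,0,26))): print(n,(Rm@(np.array(d)/1000)+t).round(4))
# slat heights from two views
print("short tri",tri([(P["top"],(336.5,198.8)),(P["side"],(261.1,290))]).round(4),"long tri",tri([(P["top"],(133.9,208.9)),(P["side"],(212.8,145.2))]).round(4))
q=readout.sense()["orientation"]; print(R.from_quat(q,scalar_first=True).as_matrix().round(3)); p=camera_params("wrist"); print(-p["R"].T@p["t"],p["R"].round(3))
E
```

```text
[0.6026 0.0036 0.1015 1.8788 0.5559]
[[-0.1, -0.6], [-0.1, -0.7], [-0.2, 0.7], [-0.3, 0.4], [1.0, -1.0], [0.1, 0.2], [-0.1, -0.4], [-0.4, 0.8], [-0.1, 0.8], [-0.9, -0.2], [1.2, -1.5], [-0.4, 0.1]]
[0.6021 0.0025 1.8725]
[[-0.2, -0.4], [0.0, -0.7], [-0.4, 0.8], [-0.7, 0.6], [1.8, -1.2], [1.2, -0.1], [0.9, -0.3], [-0.7, 0.0], [-0.2, 0.1], [-1.2, -0.4], [0.9, -1.6], [-0.2, -1.1]]
short [0.589  0.0446 0.1386]
long [ 0.6083 -0.0175  0.1172]
lip [ 0.6373 -0.1108  0.0665]
short tri [ 0.4869 -0.2882  0.0069] long tri [0.4552 0.3252 0.0012]
[[-0.902  0.432  0.   ]
 [ 0.432  0.902  0.   ]
 [-0.     0.    -1.   ]]
[0.17980598 0.55305779 0.37443325] [[ 0.433  0.902 -0.   ]
 [ 0.859 -0.412  0.302]
 [ 0.273 -0.131 -0.953]]
```

```bash
python3 -m crank '[[-1,0,0,-6,-0.112],[-1,0,0,-6,-0.112],[-1,0,0,-6,-0.112],[-1,0,0,-6,-0.111],[-1,-19,-36,0,0],[-1,-19,-36,0,0],[-1,-19,-36,0,0],[-1,-19,-36,0,0],[-1,-19,-36,0,0],[-1,-19,-36,0,0],[-1,-19,-36,0,0],[-1,-19,-36,0,0]]'; python3 -m crank '[[-1,-19,-36,0,0],[-1,-19,-36,0,0],[-1,-19,-36,0,0],[-1,-19,-36,0,0],[-1,-19,-36,0,0],[-1,-19,-36,0,0],[-1,0,0,0,0],[-1,0,0,0,0]]'
python3 - <<'E'
from h import *
from scipy.spatial.transform import Rotation as R
p=camera_params("wrist");im=grab_frame("wrist")
np.savez("w1.npz",**p);cv2.imwrite("pics/w1raw.png",im)
x,y,z,a,s=np.load("deck.npy");Rm=(R.from_euler('z',a)*R.from_euler('y',-s)).as_matrix()
o=cv2.resize(im,(800,600),interpolation=3)
def L(a,b):
    q=[tuple((proj(p,Rm@(np.array(k)/1000)+[x,y,z])[0]*1.5625).astype(int)) for k in(a,b)]; cv2.line(o,*q,(0,255,0),1)
for k in(49,61,-49,-61): L((-130,k,0),(130,k,0))
for k in(-98,-72): L((k,-70,14),(k,70,14))
for k in(-122,-130): L((k,-70,26),(k,70,26))
for k in(34,42): L((k,-70,0),(k,70,0))
cv2.imwrite("pics/w1.png",o)
E
```

```text
clock: 1.9
tool_pos: [0.401, 0.2288, 0.2556]
orientation: [0.0, -0.0, 1.0, 0.0]
force: [0.1, 1.0, 1.0]
gripper_width: 0.0858
grasp_force: 0.0
clock: 2.57
tool_pos: [0.5152, 0.0127, 0.2551]
orientation: [-0.0, 0.002, 1.0, 0.0]
force: [0.1, 0.5, -0.1]
gripper_width: 0.0852
grasp_force: 0.0
```

View pics/w1.png

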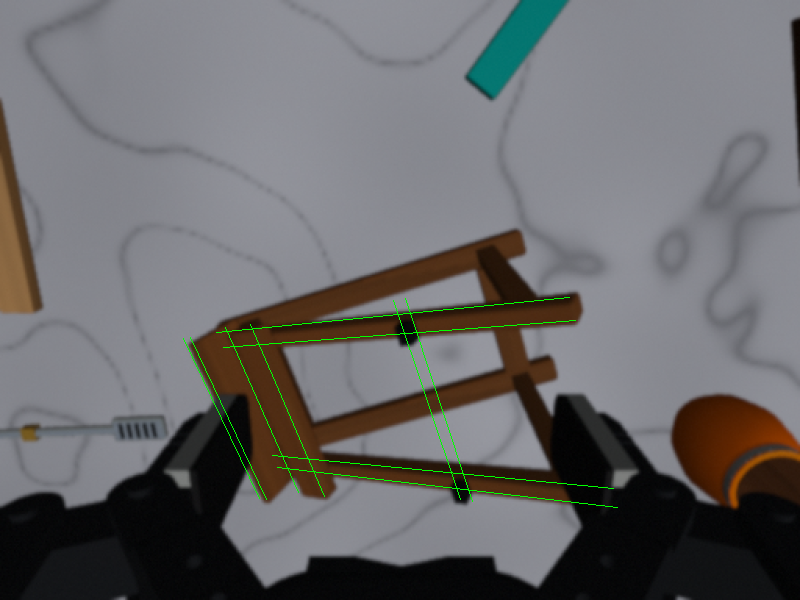

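The overlay fits well: the pegs show at (406,331) and (460,495), and the lip and bar edges line up within a few px. Going to the short slat.

```bash
python3 -m crank '[[-1,3.5,-38,0,0],[-1,3.5,-38,0,0],[-1,3.5,-38,0,0],[-1,3.5,-38,10,0],[-1,3.5,-38,20,0],[-1,3.5,-38,15,0],[-1,3.5,-38,15,0],[-1,3.5,-36,15,0],[-1,0,0,35,0],[-1,0,0,35,0],[-1,0,0,0,0],[-1,0,0,0,0]]' 30
python3 - <<'E'
from h import *
from scipy.optimize import least_squares
p=camera_params("wrist");im=grab_frame("wrist");cv2.imwrite("pics/w2.png",im)
for d in models.cut_out("wrist","short_slat"):
    m=d["mask"]; b=cv2.boxPoints(cv2.minAreaRect(np.argwhere(m)[:,::-1].astype(np.float32)))
    print(round(d["confidence"],2),np.round(cv2.mean(im,m.astype(np.uint8))[:3]),[ (onz(p,u,.014)[:2]*1000).round().tolist() for u in b])
E
```

```text
clock: 3.62
tool_pos: [0.4853, -0.2831, 0.109]
orientation: [-0.002, -0.001, 1.0, 0.002]
force: [0.8, 0.7, 0.2]
gripper_width: 0.0857
grasp_force: 0.0
0.76 [  9.  10. 106.] [[551.0, -492.0], [537.0, -334.0], [569.0, -333.0], [585.0, -497.0]]
0.71 [ 54.  84. 112.] [[569.0, -304.0], [410.0, -298.0], [410.0, -272.0], [570.0, -273.0]]
```

View pics/w2.png

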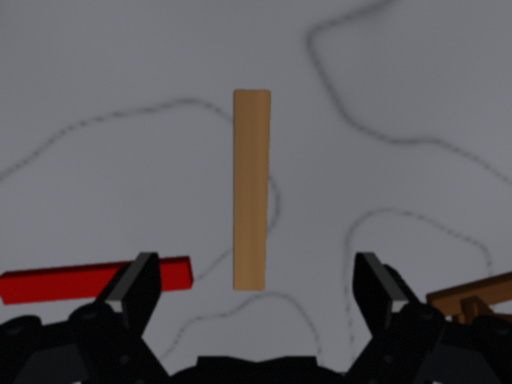

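The pale slat is at (250,190), centred between the fingers, about 4 mm off in each axis. The red one is clear of the finger's path. Descend and grip.

```bash
python3 -m crank '[[-1,-4,-4,20,0],[-1,0,0,35,0],[-0.4,0,0,30,0],[-0.2,0,0,20,0],[0,0,0,0,0],[1,0,0,0,0],[1,0,0,0,0],[1,0,0,0,0],[1,0,0,0,0],[1,0,0,0,0],[1,0,0,0,0]]' 30
```

```text
clock: 4.63
tool_pos: [0.4932, -0.2918, 0.0092]
orientation: [0.003, -0.0, 1.0, -0.002]
force: [0.2, 1.4, 7.9]
gripper_width: 0.0246
grasp_force: 31.0
```

```bash
python3 -m crank '[[1,0,0,-10,0],[1,0,0,-30,0],[1,0,0,-40,0],[1,0,0,-40,0],[1,0,0,-40,0],[1,0,0,-40,0],[1,0,0,-40,0],[1,-10,35,0,-0.075],[1,-10,35,0,-0.075],[1,-10,35,0,-0.075],[1,-10,35,0,-0.077],[1,0,0,0,0]]'; python3 -m crank '[[1,0,35,0,0],[1,0,35,0,0],[1,0,35,0,0],[1,0,35,0,0],[1,0,35,0,0],[1,0,0,0,0],[1,0,0,0,0],[1,0,0,0,0]]'
python3 - <<'E'
from h import *
from scipy.spatial.transform import Rotation as R
s=readout.sense();print(s["tool_pos"],s["force"],s["gripper_width"]);M=R.from_quat(s["orientation"],scalar_first=True).as_matrix();print(M.round(3))
p=camera_params("wrist");im=grab_frame("wrist");cv2.imwrite("pics/w3.png",im)
top=grab_frame("top");cv2.imwrite("pics/top3.png",top)
print((M.T@(np.array([.5876,.0488,.25])-s["tool_pos"])*1000).round(1))
E
```

```text
clock: 5.63
tool_pos: [0.5144, -0.141, 0.247]
orientation: [0.001, -0.154, 0.988, 0.002]
force: [-0.5, 0.5, -1.2]
gripper_width: 0.0246
grasp_force: 30.2
clock: 6.3
tool_pos: [0.4628, 0.0196, 0.2467]
orientation: [0.001, -0.151, 0.989, -0.001]
force: [0.8, 0.2, 0.8]
gripper_width: 0.0251
grasp_force: 30.2
[0.46279423 0.01959927 0.24672223] [0.8054915  0.17800078 0.7770456 ] 0.025069252323904265
[[-0.955 -0.298  0.001]
 [-0.298  0.955 -0.001]
 [-0.001 -0.001 -1.   ]]
[-127.8   -9.3   -3.1]
```

View pics/w3.png

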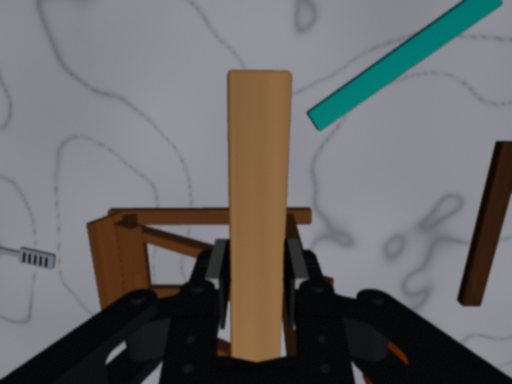

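The pale slat is held square, near end at (259,71) and far end at about (255,360). I'll check its offset in the hand and refit the deck with the first wrist view's pegs.

```bash
python3 - <<'E'
from h import *
from scipy.spatial.transform import Rotation as R
from scipy.optimize import least_squares
s=readout.sense();M=R.from_quat(s["orientation"],scalar_first=True).as_matrix()
p=camera_params("wrist")
for u in((228,71),(291,71),(231,358),(281,358)): print((M.T@(onz(p,u,s["tool_pos"][2]+.005)-s["tool_pos"])*1000).round(1))
P={c:camera_params(c) for c in("side","top")}; P["w"]=dict(np.load("w1.npz"))
T=lambda u:np.array(u)/6.9+[180,115]-.43; S=lambda u:np.array(u)/5+[220,115]-.4; W=lambda u:np.array(u)/1.5625-.2
C=[("top",(38,55,5),T((369,448))),("top",(38,-55,5),T((283,186))),("top",(130,-55,-16),T((57,236))),("top",(130,55,-16),T((145,508))),
("top",(-130,-70,26),T((632,60))),("top",(-130,70,26),T((738,378))),
("side",(38,55,5),S((195,236))),("side",(38,-55,5),S((375,179))),
("w",(38,55,5),W((407,332))),("w",(38,-55,5),W((461,495))),("w",(130,55,0),W((577,308))),("w",(-130,70,26),W((190,343))),("w",(-130,-70,26),W((268,501)))]
def f(v):
    v=[v[0],v[1],v[3],v[2],np.pi/6];Rm=(R.from_euler('z',v[3])*R.from_euler('y',-v[4])).as_matrix()
    return np.concatenate([proj(P[c],Rm@(np.array(d)/1000)+v[:3])[0]-u for c,d,u in C])
r=least_squares(f,[.6,.003,1.87,.105],loss="soft_l1");print(r.x.round(4),f(r.x).reshape(-1,2).round(1).tolist())
E
```

```text
[ 82.  -10.3  -5. ]
[81.9 14.4 -5.1]
[-58.4 -12.5  -5. ]
[-58.4  13.5  -5. ]
[0.604  0.0052 1.8833 0.1039] [[-0.9, -1.0], [-1.1, -1.1], [-1.4, 0.7], [-1.3, 0.3], [-0.1, -1.0], [0.0, -1.4], [-0.1, -0.1], [-0.0, -0.2], [0.4, -1.2], [0.8, -4.6], [-0.9, 1.7], [-1.1, -0.2], [-1.5, 0.2]]
```

```bash
python3 -m crank '[[1,-33,-2,0,0],[1,-33,-2,0,0],[1,-33,-2,0,0],[1,-32,-2,0,0],[1,0,0,25,0],[1,0,0,30,0],[1,0,0,25,0],[1,0,0,8,0],[1,0,0,0,0],[1,0,0,0,0],[1,0,0,0,0]]'; python3 - <<'E'
from h import *
s=readout.sense();print(s["tool_pos"],s["force"])
o=[]
for c,(x0,y0) in(("top",(170,105)),("side",(210,105))):
    im=grab_frame(c); o.append(cv2.resize(im[y0:y0+140,x0:x0+140],(400,400),interpolation=3))
cv2.imwrite("pics/a4.png",np.hstack(o))
E
```

```text
clock: 7.32
tool_pos: [0.5917, 0.0507, 0.1601]
orientation: [0.002, -0.15, 0.989, -0.0]
force: [0.7, 0.2, -0.4]
gripper_width: 0.0248
grasp_force: 30.2
[0.59169638 0.05070426 0.16014856] [ 0.66013389  0.22590176 -0.42160713]
```

View pics/a4.png

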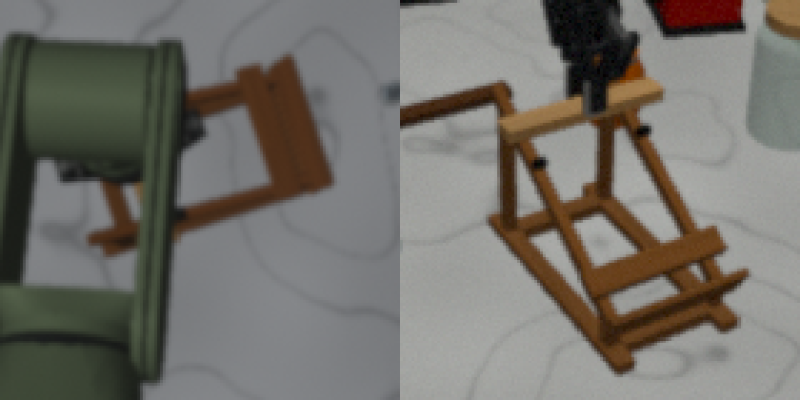

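Side view (right half): the slat hovers flat just uphill of both pegs (539,163) and (643,131), about centred. Lowering to contact.

```bash
for i in 1 2 ; do python3 -m crank '[[1,0,0,3,0],[1,0,0,0,0]]'|egrep 'pos|force'; done;  python3 -m crank '[[1,0,0,2,0],[1,0,0,0,0]]'|egrep 'pos|force';  python3 -m crank '[[1,0,0,2,0],[1,0,0,0,0]]'|egrep 'pos|force'
```

```text
tool_pos: [0.5904, 0.0513, 0.1557]
force: [-0.6, 0.2, -1.0]
grasp_force: 30.2
tool_pos: [0.5897, 0.0515, 0.1516]
force: [-0.6, 0.9, -0.7]
grasp_force: 30.2
tool_pos: [0.5902, 0.0514, 0.1505]
force: [-1.0, -0.4, 2.4]
grasp_force: 30.5
tool_pos: [0.5905, 0.0511, 0.1499]
force: [-3.7, -1.2, 8.8]
grasp_force: 31.1
```

```bash
python3 -m crank '[[0.36,0,0,0,0],[0.32,0,0,1,0],[0.28,0,0,1,0],[0.25,0,0,2,0],[0.2,0,0,2,0],[0.18,0,0,2,0],[0.18,0,0,0,0],[0.18,0,0,0,0]]'; python3 - <<'E'
from h import *
o=[]
for c,(x0,y0) in(("wrist",None),("side",(230,105))) if 0 else (("side",(235,110)),):
    im=grab_frame(c); o.append(cv2.resize(im[y0:y0+75,x0:x0+100],(800,600),interpolation=3))
cv2.imwrite("pics/a5.png",o[0])
E
```

```text
clock: 8.75
tool_pos: [0.5898, 0.0515, 0.1396]
orientation: [-0.0, -0.151, 0.989, 0.0]
force: [0.1, -0.1, 0.3]
gripper_width: 0.035
grasp_force: 0.0
```

View pics/a5.png

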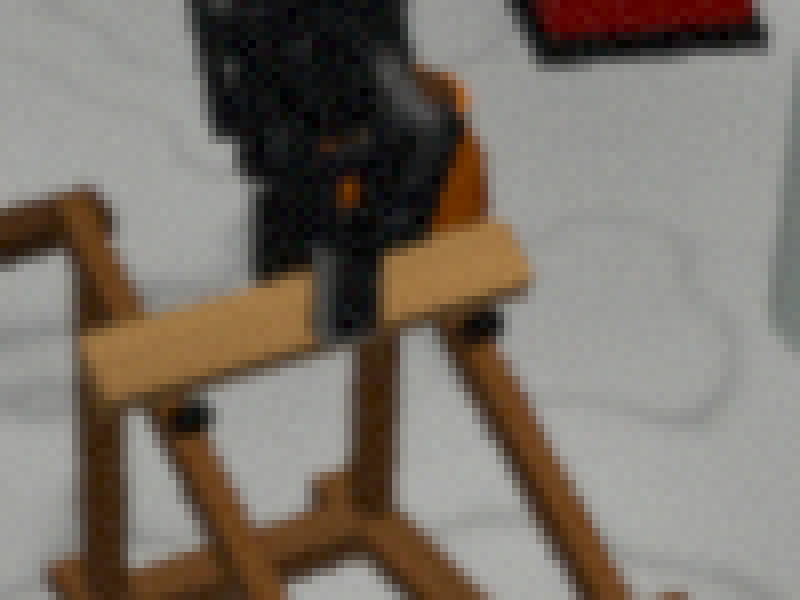

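The slat has tipped flush onto the rails just uphill of the pegs (190,418) and (480,325). Now I'll press it with shut fingertips from above, which also drives it onto the pegs.

```bash
python3 -m crank '[[0.18,0,0,-20,0],[0.18,0,0,-20,0],[1,0,-12,0,0],[1,0,0,0,0],[1,0,0,0,0],[1,0,0,10,0],[1,0,0,10,0],[1,0,0,0,0]]' 20|egrep 'clock|pos|force|width'; for i in 1 2 3; do python3 -m crank '[[1,0,0,2.5,0],[1,0,0,0,0]]'|egrep 'pos|force:';done
```

```text
clock: 9.47
tool_pos: [0.5905, 0.0403, 0.1554]
force: [-1.9, 0.1, -1.4]
gripper_width: -0.0001
grasp_force: 0.0
tool_pos: [0.5927, 0.0401, 0.1559]
force: [0.1, -0.2, 0.0]
grasp_force: 0.0
tool_pos: [0.5935, 0.04, 0.1547]
force: [0.5, 0.3, -0.8]
grasp_force: 0.0
tool_pos: [0.5935, 0.04, 0.1523]
force: [0.1, -0.6, -1.1]
grasp_force: 0.0
```

```bash
for i in 1 2 3; do python3 -m crank '[[1,0,0,2,0],[1,0,0,0,0]]'|egrep 'pos|force:';done
```

```text
tool_pos: [0.5934, 0.04, 0.1502]
force: [-0.2, 0.1, 0.2]
grasp_force: 0.0
tool_pos: [0.5934, 0.0399, 0.1481]
force: [-0.6, -0.2, -0.2]
grasp_force: 0.0
tool_pos: [0.5939, 0.0399, 0.1469]
force: [0.6, -0.4, 1.4]
grasp_force: 0.5
```

```bash
python3 -m crank '[[1,0,0,1.5,0],[1,0,0,0,0],[1,0,0,0,0]]'|egrep 'pos|force:';python3 -m crank '[[1,0,-1.5,0.5,0],[1,0,-1.5,0.5,0],[1,0,0,0,0],[1,0,0,0,0]]'|egrep 'pos|force:'
```

```text
tool_pos: [0.5942, 0.0397, 0.1465]
force: [-2.9, -0.4, 6.3]
grasp_force: 2.8
tool_pos: [0.5953, 0.0369, 0.1448]
force: [-0.0, 0.4, 5.8]
grasp_force: 2.2
```

```bash
python3 -m crank '[[1,0,0,-35,0],[1,0,0,-40,0],[1,20,0,-40,0],[-1,20,0,0,0],[-1,0,0,0,0],[-1,0,0,0,0]]'|egrep 'clock|pos|force:'; cat > chk.py <<'E'
from h import *
from scipy.spatial.transform import Rotation as R
from scipy.optimize import minimize
D=np.array([.603,.004,.1045]);RD=(R.from_euler('z',1.876)*R.from_euler('y',-np.pi/6)).as_matrix()
def mask(p,L,v):  # v: x,y,z(mm, deck), yaw, pitch(about deck y), roll ; bar length along local x
    c=np.array([[a,b,d] for a in(-L/2,L/2) for b in(-13,13) for d in(-7,7)])
    l=R.from_euler('ZYX',v[3:]).as_matrix()
    q=proj(p,(RD@((c@l.T+v[:3]).T/1000)).T+D).astype(np.float32)
    m=np.zeros((384,512),np.uint8); cv2.fillConvexPoly(m,np.round(cv2.convexHull(q)*16).astype(np.int32),1,shift=4); return m>0
def iou(p,m,L,v): k=mask(p,L,v); return (k&m).sum()/(k|m).sum()
E
python3 - <<'E'
from chk import *
for c in("wrist","side"):
    p=camera_params(c);im=grab_frame(c)
    for d in models.cut_out(c,"short_slat"):
        m=d["mask"]; col=np.round(cv2.mean(im,m.astype(np.uint8))[:3])
        v0=[55,0,7,np.pi/2,0,0]
        print(c,round(d["confidence"],2),col,m.sum(),iou(p,m,160,v0).round(2))
        if iou(p,m,160,v0)>.3:
            for z in(7,9):
                f=lambda w:-iou(p,m,160,[w[0]*10+55,w[1]*10,z,np.pi/2+w[2]*.1,0,w[3]*.2])
                r=minimize(f,[0,0,0,0],method="Nelder-Mead",options=dict(initial_simplex=np.vstack([np.zeros(4),np.eye(4)*.5])));w=r.x
                print(z,"x",w[0]*10+55,"y",w[1]*10,"yaw",w[2]*.1,"roll",w[3]*.2,-r.fun)
print(readout.sense()["tool_pos"])
t=camera_params("top");grab_frame("top")
for d in models.cut_out("top","gourd")[:1]: print("gourd",onz(t,np.argwhere(d["mask"])[:,::-1].mean(0),.06))
E
```

```text
clock: 11.55
tool_pos: [0.5571, 0.0255, 0.2559]
force: [0.2, 0.1, -0.6]
grasp_force: 0.0
wrist 0.6 [ 60. 101. 141.] 5887 0.9
7 x 55.98146877041781 y -1.0986383756791194 yaw -0.0188366438465105 roll 0.38993678830403494 0.9828859060402685
9 x 56.92399269918645 y 0.00166526658813183 yaw -0.020593704202523294 roll 0.4642336838439176 0.9700698370468905
side 0.84 [ 62. 104. 137.] 620 0.86
7 x 55.34054505638778 y 3.1129849166609347 yaw 0.005291453585959971 roll -0.09742856579832733 0.8958031837916064
9 x 54.08416748046875 y 2.7687835693359375 yaw -0.000760650634765625 roll 0.030766296386718753 0.8695652173913043
side 0.71 [ 20.  26. 155.] 1135 0.0
[0.55729015 0.02577934 0.25428425]
gourd [0.66964414 0.26914568 0.06      ]
```

```bash
python3 - <<'E'
from chk import *
obs=[]
for c in("wrist","side","wrist"):
    p=camera_params(c);im=grab_frame(c)
    for d in models.cut_out(c,"short_slat"):
        if iou(p,d["mask"],160,[55,0,7,np.pi/2,0,0])>.3: obs.append((c,p,d["mask"]))
for sel in("wrist","side","wristside"):
  o=[k for k in obs if k[0] in sel]
  for roll in(-.5,-.2,-.1,0,.1,.2,.5):
    f=lambda w:-np.mean([iou(p,m,160,[w[0]*10+55,w[1]*10,7+w[3]*5,np.pi/2+w[2]*.1,0,roll]) for _,p,m in o])
    r=minimize(f,[0,0,0,0],method="Nelder-Mead",options=dict(initial_simplex=np.vstack([np.zeros(4),np.eye(4)*.5])));w=r.x
    print(sel,roll,"x %.1f y %.1f yaw %.3f z %.1f iou %.3f"%(w[0]*10+55,w[1]*10,w[2]*.1,7+w[3]*5,-r.fun))
E
```

```text
wrist -0.5 x 56.2 y -1.0 yaw -0.021 z 8.1 iou 0.936
wrist -0.2 x 52.8 y -2.0 yaw -0.020 z 2.2 iou 0.956
wrist -0.1 x 52.7 y -1.7 yaw -0.015 z 2.4 iou 0.946
wrist 0 x 53.4 y -1.9 yaw -0.015 z 3.2 iou 0.946
wrist 0.1 x 53.6 y -1.5 yaw -0.021 z 2.8 iou 0.950
wrist 0.2 x 53.8 y -2.1 yaw -0.020 z 3.5 iou 0.959
wrist 0.5 x 56.2 y -0.4 yaw -0.020 z 8.2 iou 0.956
side -0.5 x 54.8 y -0.2 yaw -0.016 z 8.0 iou 0.918
side -0.2 x 54.8 y 3.3 yaw -0.003 z 7.4 iou 0.872
side -0.1 x 55.0 y -0.3 yaw 0.003 z 6.8 iou 0.872
side 0 x 54.4 y 0.1 yaw -0.020 z 8.8 iou 0.854
side 0.1 x 56.7 y 2.6 yaw -0.018 z 6.8 iou 0.849
side 0.2 x 56.2 y 2.8 yaw -0.047 z 8.4 iou 0.852
side 0.5 x 55.1 y 1.9 yaw -0.023 z 8.1 iou 0.927
wristside -0.5 x 55.8 y -0.7 yaw -0.021 z 7.5 iou 0.927
wristside -0.2 x 55.2 y -1.1 yaw -0.019 z 6.5 iou 0.920
wristside -0.1 x 55.3 y -0.4 yaw -0.017 z 7.0 iou 0.908
wristside 0 x 55.7 y -0.9 yaw -0.017 z 6.7 iou 0.905
wristside 0.1 x 55.5 y -0.1 yaw -0.017 z 6.8 iou 0.904
wristside 0.2 x 56.3 y -0.1 yaw -0.022 z 7.6 iou 0.913
wristside 0.5 x 55.8 y -0.7 yaw -0.018 z 7.8 iou 0.940
```

The short slat is in place (deck x≈55, y≈0, z≈7). On to the long slat.

```bash
python3 -m crank '[[-1,0,39,0,0.028],[-1,0,39,0,0],[-1,0,39,0,0],[-1,0,39,0,0],[-1,0,39,0,0],[-1,0,39,0,0],[-1,0,39,0,0],[-1,3,38,20,0],[-1,0,0,35,0],[-1,0,0,35,0],[-1,0,0,35,0],[-1,0,0,0,0]]' 20|egrep 'clock|pos|force:'; python3 -m crank '[[-1,0,0,0,0]]'|egrep pos
python3 - <<'E'
from h import *
from scipy.spatial.transform import Rotation as R
s=readout.sense();M=R.from_quat(s["orientation"],scalar_first=True).as_matrix()
print(s["tool_pos"])
for c in("wrist","top"):
  p=camera_params(c);im=grab_frame(c)
  for d in models.cut_out(c,"long_slat"):
    m=d["mask"]; b=cv2.boxPoints(cv2.minAreaRect(np.argwhere(m)[:,::-1].astype(np.float32)))
    print(c,round(d["confidence"],2),np.round(cv2.mean(im,m.astype(np.uint8))[:3]),b.round().tolist(),[ (M.T@(onz(p,u,.012)-s["tool_pos"])*1000).round().tolist()[:2] for u in b])
E
```

```text
clock: 13.15
tool_pos: [0.4639, 0.3203, 0.1239]
force: [-1.6, -1.1, -1.0]
grasp_force: 0.0
tool_pos: [0.4681, 0.3219, 0.1299]
[0.46807358 0.32192021 0.12991484]
wrist 0.62 [16. 26. 44.] [[237.0, 299.0], [242.0, 36.0], [278.0, 37.0], [273.0, 299.0]] [[-109.0, -17.0], [111.0, -10.0], [110.0, 16.0], [-110.0, 16.0]]
top 0.82 [102. 108.  29.] [[171.0, 284.0], [214.0, 224.0], [222.0, 230.0], [179.0, 290.0]] [[251.0, -45.0], [117.0, -219.0], [141.0, -237.0], [274.0, -63.0]]
top 0.8 [39. 44. 56.] [[119.0, 174.0], [130.0, 172.0], [149.0, 243.0], [138.0, 246.0]] [[-108.0, 16.0], [-107.0, -19.0], [115.0, -15.0], [114.0, 19.0]]
top 0.72 [34. 51. 76.] [[188.0, 147.0], [273.0, 123.0], [287.0, 170.0], [202.0, 194.0]] [[-128.0, -208.0], [-127.0, -475.0], [21.0, -474.0], [19.0, -207.0]]
```

```bash
python3 -m crank '[[-1,0,0,40,0],[-0.5,1,1,40,0],[-0.2,0,0,30,0],[0,0,0,10,0],[0,0,0,0,0],[1,0,0,0,0],[1,0,0,0,0],[1,0,0,0,0],[1,0,0,0,0],[1,0,0,0,0]]' 20; python3 -m crank '[[1,0,0,-10,0],[1,0,0,-30,0],[1,0,0,-40,0],[1,0,0,-40,0],[1,0,0,-40,0],[1,0,0,-40,0],[1,0,0,-40,0],[1,0,0,0,0]]'
```

```text
clock: 14.27
tool_pos: [0.4704, 0.3242, 0.0141]
orientation: [0.002, -0.137, 0.991, 0.001]
force: [0.0, 0.7, 6.5]
gripper_width: 0.0001
grasp_force: 3.1
clock: 14.93
tool_pos: [0.4733, 0.3258, 0.2636]
orientation: [0.009, -0.137, 0.991, 0.003]
force: [1.3, 0.2, 1.2]
gripper_width: -0.0002
grasp_force: 0.0
```

Missed: the fingers closed just over the slat's top. Reopen, re-measure, go deeper.

```bash
python3 -m crank '[[-1,0,0,40,0],[-1,0,0,40,0],[-1,0,0,40,0],[-1,0,0,0,0],[-1,0,0,0,0],[-1,0,0,0,0]]' 20|egrep 'clock|pos|force:'
python3 - <<'E'
from h import *
from scipy.spatial.transform import Rotation as R
s=readout.sense();M=R.from_quat(s["orientation"],scalar_first=True).as_matrix()
print(s["tool_pos"],s["force"])
for c in("wrist",):
  p=camera_params(c);im=grab_frame(c)
  for d in models.cut_out(c,"long_slat"):
    m=d["mask"]; b=cv2.boxPoints(cv2.minAreaRect(np.argwhere(m)[:,::-1].astype(np.float32)))
    print(c,round(d["confidence"],2),np.round(cv2.mean(im,m.astype(np.uint8))[:3]),b.round().tolist(),[ (M.T@(onz(p,u,.012)-s["tool_pos"])*1000).round().tolist()[:2] for u in b])
E
```

```text
clock: 15.43
tool_pos: [0.4699, 0.324, 0.134]
force: [0.3, 0.0, 0.6]
grasp_force: 0.0
[0.46988561 0.32402203 0.13403168] [0.28152917 0.00932298 0.60222751]
wrist 0.61 [18. 28. 45.] [[239.0, 31.0], [275.0, 31.0], [275.0, 293.0], [239.0, 293.0]] [[115.0, -12.0], [115.0, 14.0], [-107.0, 18.0], [-107.0, -16.0]]
```

```bash
python3 -m crank '[[-1,3,1,40,0],[-0.5,0,0,40,0],[-0.2,0,0,35,0],[-0.1,0,0,14,0],[-0.1,0,0,0,0],[-0.1,0,0,0,0],[1,0,0,2,0],[1,0,0,0,0],[1,0,0,0,0],[1,0,0,0,0],[1,0,0,0,0]]' 20
```

```text
clock: 16.45
tool_pos: [0.4682, 0.3248, 0.0039]
orientation: [0.003, -0.137, 0.991, 0.001]
force: [-0.1, 0.6, 5.8]
gripper_width: 0.0257
grasp_force: 20.9
```

```bash
python3 -m crank '[[1,0,0,-10,0],[1,0,0,-30,0],[1,0,0,-40,0],[1,0,0,-40,0],[1,0,0,-40,0.118],[1,0,0,-40,0.118],[1,0,0,-40,0.118],[1,0,0,-10,0.118],[1,0,0,0,0.118],[1,0,0,0,0.118],[1,0,0,0,0.118],[1,0,0,0,0.118]]' 20|egrep 'pos|ori|width'; python3 -m crank '[[1,0,0,0,0.12],[1,0,0,0,0.12],[1,0,0,0,0.12],[1,0,0,0,0.12],[1,0,0,0,0.119],[1,0,0,0,0],[1,-40,3.5,0,0],[1,-40,3.5,0,0],[1,-40,3.5,0,0],[1,-40,3.5,0,0],[1,-40,3.5,0,0],[1,-40,3.5,0,0]]'|egrep 'pos|ori|width';python3 -m crank '[[1,-40,3.5,0,0],[1,-40,3.5,0,0],[1,-40,3.5,0,0],[1,0,0,0,0],[1,0,0,0,0]]'
cat > off.py <<'E'
from h import *
from scipy.spatial.transform import Rotation as R
s=readout.sense();M=R.from_quat(s["orientation"],scalar_first=True).as_matrix()
print(s["tool_pos"],s["force"],np.degrees(np.arctan2(M[1,1],M[0,1])))
p=camera_params("wrist");im=grab_frame("wrist")
for d in models.cut_out("wrist","long_slat"):
    m=d["mask"]; b=cv2.boxPoints(cv2.minAreaRect(np.argwhere(m)[:,::-1].astype(np.float32)))
    print(round(d["confidence"],2),np.round(cv2.mean(im,m.astype(np.uint8))[:3]),b.round().tolist(),[ (M.T@(onz(p,u,s["tool_pos"][2]+.010)-s["tool_pos"])*1000).round().tolist()[:2] for u in b])
print("to go",(M.T@(np.array([.6085,-.0135,.175])-s["tool_pos"])*1000).round(1))
E
python3 off.py
```

```text
tool_pos: [0.465, 0.3233, 0.2518]
orientation: [0.0, 0.331, 0.943, 0.0]
gripper_width: 0.0254
tool_pos: [0.557, 0.0989, 0.2515]
orientation: [0.0, 0.591, 0.807, 0.0]
gripper_width: 0.0254
clock: 18.87
tool_pos: [0.6028, -0.0131, 0.251]
orientation: [-0.0, 0.593, 0.805, -0.0]
force: [0.5, -0.1, -0.8]
gripper_width: 0.0251
grasp_force: 20.1
[ 0.60281921 -0.01311404  0.25098839] [ 0.53095026 -0.12545657 -0.83900466] 17.215345631485814
0.72 [20. 35. 60.] [[221.0, 0.0], [293.0, 0.0], [293.0, 361.0], [221.0, 361.0]] [[108.0, -11.0], [108.0, 14.0], [-53.0, 20.0], [-53.0, -17.0]]
0.67 [123. 127.  17.] [[59.0, 2.0], [79.0, -17.0], [115.0, 20.0], [95.0, 40.0]] [[107.0, -69.0], [113.0, -61.0], [101.0, -50.0], [95.0, -58.0]]
to go [-2.1  5.3 76. ]
```

```bash
python3 -m crank '[[1,-1,3,20,0],[1,-2,2,25,0],[1,0,0,20,0],[1,0,0,5,0],[1,0,0,0,0],[1,0,0,0,0]]' 20|egrep 'clock|pos|force'; for i in 1 2 3; do python3 -m crank '[[1,0,0,5,0],[1,0,0,5,0],[1,0,0,0,0]]'|egrep 'pos|force:';done
```

```text
clock: 19.47
tool_pos: [0.6083, -0.011, 0.1816]
force: [0.3, 0.3, -0.2]
grasp_force: 20.1
tool_pos: [0.6082, -0.012, 0.1709]
force: [-0.8, 0.6, -0.8]
grasp_force: 20.1
tool_pos: [0.6075, -0.0122, 0.1595]
force: [0.8, 0.7, -1.6]
grasp_force: 20.1
tool_pos: [0.6086, -0.0127, 0.1504]
force: [-0.1, -2.6, 1.4]
grasp_force: 20.4
```

```bash
for i in 1 2 3; do python3 -m crank '[[1,0,0,3,0],[1,0,0,3,0],[1,0,0,0,0]]'|egrep 'pos|force';done
```

```text
tool_pos: [0.6086, -0.0124, 0.1447]
force: [0.9, -2.0, 2.5]
grasp_force: 20.7
tool_pos: [0.6083, -0.0121, 0.1383]
force: [1.8, -1.6, 1.3]
grasp_force: 20.8
tool_pos: [0.6082, -0.012, 0.1321]
force: [1.1, -1.4, 1.5]
grasp_force: 21.0
```

```bash
python3 -m crank '[[1,0,0,3,0],[1,0,0,3,0],[1,0,0,0,0]]'|egrep 'pos|force'; for i in 1 2 3 4; do python3 -m crank '[[1,0,0,2.5,0],[1,0,0,0,0]]'|egrep 'pos|force:';done
```

```text
tool_pos: [0.608, -0.0118, 0.126]
force: [1.7, 0.2, 2.1]
grasp_force: 21.1
tool_pos: [0.608, -0.0117, 0.1238]
force: [1.0, 0.9, 2.5]
grasp_force: 21.2
tool_pos: [0.608, -0.0119, 0.1214]
force: [0.2, 0.4, 3.2]
grasp_force: 21.3
tool_pos: [0.608, -0.0121, 0.1189]
force: [1.8, 0.1, 1.9]
grasp_force: 21.3
tool_pos: [0.6085, -0.0123, 0.1173]
force: [-0.0, 0.8, 5.5]
grasp_force: 21.7
```

```bash
python3 -m crank '[[1,0,0,1.5,0],[1,0,0,0,0],[1,0,0,0,0]]'|egrep 'clock|pos|force:'; python3 - <<'E'
from h import *
im=grab_frame("side"); cv2.imwrite("pics/a6.png",cv2.resize(im[110:230,220:340],(600,600),interpolation=3))
E
```

```text
clock: 22.13
tool_pos: [0.6089, -0.0126, 0.1172]
force: [-1.3, 0.8, 10.1]
grasp_force: 22.2
```

View pics/a6.png

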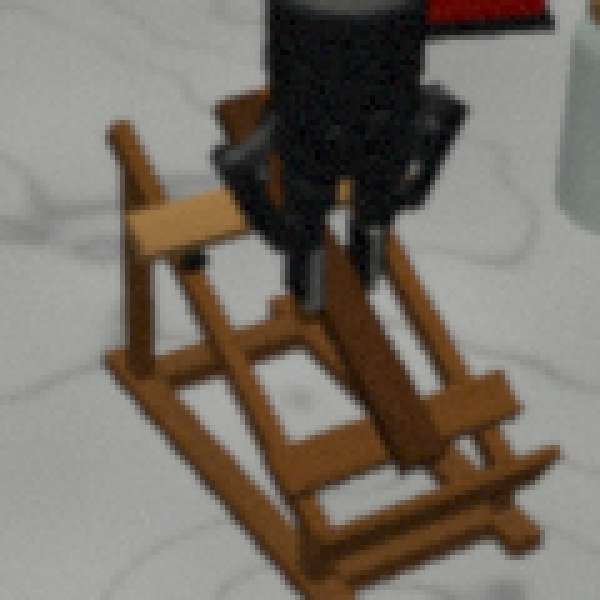

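The long slat lies flush on the bar, its lower end at (405–450,470–448), which looks short of the lip. I'll compute the remaining gap.

```bash
python3 - <<'E'
from chk import *
p=camera_params("side")
def deckpt(u,z):
    o,d=ray(p,u); o=RD.T@(o-D); d=RD.T@d; return ((o+d*(z/1000-o[2])/d[2])*1000).round(1)
for n,u,z in(("end bottomL",(405,472),14),("end topL",(400,462),28),("end topR",(452,440),28),("bar uphill R",(500,372),14),("bar dn R",(520,408),14),("lip R",(558,450),26),("lip mid",(440,500),26),("peg",(195,262),5)):
    print(n,deckpt(np.array(u)/5+[220,110]-.4,z))
grab_frame("side");im=grab_frame("side")
for d in models.cut_out("side","long_slat"): print(d["confidence"],d["extent"])
s=readout.sense();print(s["tool_pos"], RD.T@(s["tool_pos"]-D)*1000)
E
```

```text
end bottomL [-107.4    7.1   14. ]
end topL [-105.3   14.3   28. ]
end topR [-104.   -16.9   28. ]
bar uphill R [-75.5 -68.   14. ]
bar dn R [-97.1 -68.2  14. ]
lip R [-127.3  -68.7   26. ]
lip mid [-129.7    3.4   26. ]
peg [36.8 54.3  5. ]
0.9 [264.5, 132.8, 310.9, 205.5]
0.87 [143.7, 169.2, 206.5, 197.6]
[ 0.60888197 -0.0126336   0.11714891] [-8.94560631 -0.61195092 19.7704486 ]
```

Slat centre is at about deck x +5 and the lip stop is at -12, so I'll slide it about 17 mm downhill along the slope while gripped, watching the force.

```bash
python3 -m crank '[[1,0,0,-1.5,0],[1,-2.6,0,1.5,0],[1,-2.6,0,1.5,0],[1,-2.6,0,1.5,0],[1,-2.6,0,1.5,0],[1,0,0,0,0]]'|egrep 'pos|force:'; for i in 1 2 3; do python3 -m crank '[[1,-1.3,0,0.75,0],[1,0,0,0,0]]'|egrep 'pos|force:';done; python3 - <<'E'
from chk import *
p=camera_params("side");im=grab_frame("side")
for d in models.cut_out("side","long_slat"): print(d["confidence"],d["extent"])
for x in(-115,-122): print(proj(p,(RD@(np.array([[x,13,14],[x,-13,14]]).T/1000)).T+D).round(1).tolist())
s=readout.sense();print(RD.T@(s["tool_pos"]-D)*1000)
E
```

```text
tool_pos: [0.6119, -0.0228, 0.111]
force: [0.1, -0.2, 4.9]
grasp_force: 21.6
tool_pos: [0.6122, -0.0238, 0.1104]
force: [0.1, -1.0, 5.0]
grasp_force: 21.7
tool_pos: [0.6123, -0.0239, 0.1104]
force: [-1.9, 2.7, 9.2]
grasp_force: 22.1
tool_pos: [0.6123, -0.0239, 0.1103]
force: [-4.4, 4.9, 12.7]
grasp_force: 22.6
0.81 [265.6, 135.0, 314.2, 209.9]
0.66 [143.1, 171.0, 206.1, 196.4]
0.46 [238.9, 135.6, 332.3, 223.1]
[[300.0, 207.4], [308.8, 204.1]]
[[301.3, 209.9], [310.1, 206.6]]
[-22.57094043  -0.48540059  19.72269245]
```

The end is on the lip: the force rises and the mask's lower edge matches deck x -122. Relax slightly, release and retreat.

```bash
python3 -m crank '[[1,1.7,0,-1.5,0],[1,0,0,-0.5,0],[1,0,0,0,0]]'|egrep 'pos|force:'; python3 -m crank '[[0.35,0,0,0,0],[0.2,0,0,0,0],[-0.1,0,0,0,0],[-0.1,0,0,0,0],[-0.1,0,0,-5,0],[-0.1,0,0,-20,0],[-0.1,0,0,-40,0],[-0.1,0,0,-40,0],[-0.1,30,0,-20,0],[-0.1,40,0,0,0],[-0.1,30,0,0,0],[-0.1,0,0,0,0]]'|egrep 'clock|pos|force:|width'
python3 - <<'E'
from chk import *
for c in("wrist","side"):
  p=camera_params(c);im=grab_frame(c)
  for q,L,v0 in(("long_slat",220,[-12,0,21,0]),("short_slat",160,[55,0,7,np.pi/2])):
    for d in models.cut_out(c,q):
        m=d["mask"]; i0=iou(p,m,L,[*v0,0,0])
        if i0>.2:
            f=lambda w:-iou(p,m,L,[v0[0]+10*w[0],v0[1]+10*w[1],v0[2],v0[3]+w[2]*.1,w[3]*.1 if L>200 else 0,0])
            r=minimize(f,[0]*4,method="Nelder-Mead",options=dict(initial_simplex=np.vstack([np.zeros(4),np.eye(4)*.5])));w=r.x
            print(c,q,"conf %.2f iou0 %.2f -> x %.1f y %.1f yaw %.3f pitch %.3f iou %.2f"%(d["confidence"],i0,v0[0]+10*w[0],10*w[1],w[2]*.1,w[3]*.1,-r.fun),d["extent"])
E
```

```text
tool_pos: [0.612, -0.024, 0.1104]
force: [1.7, 1.3, 3.4]
grasp_force: 21.5
clock: 24.68
tool_pos: [0.5808, 0.0761, 0.2369]
force: [-0.7, -1.2, -0.0]
gripper_width: 0.0472
grasp_force: 0.0
wrist long_slat conf 0.89 iou0 0.87 -> x -16.6 y -1.1 yaw -0.004 pitch 0.007 iou 0.98 [235.2, 203.5, 277.6, 341.9]
wrist short_slat conf 0.63 iou0 0.69 -> x 52.8 y 0.2 yaw -0.020 pitch 0.056 iou 0.71 [146.6, 215.1, 358.7, 248.5]
side long_slat conf 0.78 iou0 0.82 -> x -8.3 y -0.4 yaw -0.010 pitch 0.013 iou 0.83 [268.0, 136.8, 309.3, 207.7]
side short_slat conf 0.74 iou0 0.71 -> x 56.0 y 1.3 yaw 0.001 pitch 0.020 iou 0.72 [243.3, 134.5, 302.3, 163.1]
```

```bash
python3 -c "
from plant import job,readout
print(readout.sense()['joint_vel'].round(3)); print(job.sign_off())"
```

```text
[-0.004  0.003 -0.     0.002  0.001  0.001]
the job is handed in; nothing more can be done
None
```

Both slats are stacked on the stand and the job is handed in; final camera fits put the short slat at the pegs (deck x ≈ 53–56 mm) and the long slat flush on the bar and short slat (x ≈ -8 to -17 mm), possibly a few mm short of the lip; the short slat was released flat and tipped onto the rails before I pressed it flush, and no verdict came back.

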